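# Set the glazing board to 20 degrees on its riser block

## Robot

A 7-joint arm with a two-finger parallel gripper is mounted at the origin on the work surface. World frame = base frame: x ahead of the robot, y to its left, z up, the work surface at z = 0. Lengths are in m, angles in rad, forces in N, time in s.
With the tool pointing down it reaches from about 0.35 to 0.9 m from the base axis. Payload 8.1 kg.
Tool frame: the origin (TCP) lies at the very end of the fingers, on their centre line; the grasp point (between the pads) lies 19 mm behind it (robot.grip_point_offset is the distance from the TCP to the grasp point, in m); y points along the fingers, x is the direction in which the jaws open and shut, and the axes are right-handed (so a half turn about y gives the same grasp; the last joint's range is limited). The gripper opens to 85 mm and grips with 20 to 120 N. Pads are 22 mm wide; open, the fingers measure 114 mm over their backs; the gripper's body (76 mm by 85 mm) begins 54 mm behind the grasp point. The pads swing forward as they close: fully open they stand 13 mm farther back than shut.
Start: joints at [-1.249, 0.434, 0.025, 1.573, -0.012, 1.134, -0.075], TCP at [0.258, 0.569, 0.231] pointing down, gripper open.
Joint ranges: [-2.62, 2.62], [-0.44, 2.09], [-1.27, 1.32], [0.08, 2.57], [-1.32, 4.46], [0.12, 2], [-2.74, 2.74]. Speed limits (rad/s): [2.22, 2.22, 3.01, 3.01, 3.14, 3.14, 3.14].

## Interface

Orientations are given as a rotation vector (axis times angle).
In Python, from workcell import robot gives the robot as it stands. The module is installed in compiled form; this text tells all that it offers.
- The arm moves only by the shell command python3 -m creep 'ROWS' [FORCE]. ROWS is JSON, a list of rows, each a list of 7 numbers: the shift along the tool's x, y, z in m, then the turn, a rotation vector about the tool's x, y, z in rad, then the closure, from -1 (fully open) to 1 (shut), so that 0 is half open. A call has 1 to 20 rows; each row shifts and turns the commanded pose from where the row before left it, along the tool's axes as they then stand; what a row does not reach is not made up. A row lasts 1/8 s, in which the tool goes at most 62.5 mm and 10.7 degrees, less where a joint would pass 70% of its speed; a pose out of reach is approached as far as the arm can. A call is refused whole if a number of a shift passes 0.0625 or a number of a turn 0.188, either way. A call with a gripper value outside its range is refused whole. The fingers move at their own pace and stop on an object; FORCE is the grip in N (left out, the last holds). Time passes only in rows, so rows that do not move let the fingers close. It gives the time, the measured TCP pose, the force and the opening at its end, in the units of the state.
- robot.sense(): the state, without advancing time (a new reading comes with each control period).
- robot.snapshot(name): name is "scene" or "top"; returns the picture (420x560x3 uint8, red, green, blue); there is no depth.
- robot.camera_model(name): a dict with "fx", "fy", "cx", "cy" (pixels), "R" (3x3) and "t" (3): a world point X has camera coordinates R X + t. Camera axes: x right, y down, z forward; pixel columns grow to the right and rows downward; lengths in m; the calibration is good to about 2 mm. A picture is of the moment at which its call begins. camera_model takes no time and is no camera call.
- robot.hand_in(): hands the job in, once; it reports no verdict.
The state is a dict: "t": time; "joint_pos": joint angles; "joint_vel": joint speeds; "effort": joint torques, N m; "tcp_pos": TCP position; "eef_rot": TCP orientation; "contact_force": force on the tool from outside, world axes, zero at the start; "moment": the same for the moment, N m; "finger_gap": opening from 0.0 (shut) to 1.0 (fully open).
Only numpy, scipy, OpenCV 4.12 (cv2) and the standard library are available. Lean on these libraries where they do the work, as an engineer would, in place of code of your own. Each camera call takes 0.05 s, during which the arm holds its last target.

## Task

Set the hinged glazing board to its 20-degree slope: stand the blue riser block, the middle height of the three, flat on the black seat of the steel stand, lined up with it, while the board is still up. Then push the raised board down from behind so that the steel bar under it comes to rest on the blue block, and leave it like that.

Things in the scene. Friction and masses are not known exactly. Their poses are not given: they have to be found in the camera images.
- blue_riser_center (a point): Loose blue plastic riser block, 45 x 70 mm, 55 mm tall, about 0.17 kg, upright on the table. The point is its centre, 27.5 mm above its underside; x runs across the 45 mm width (grip this), y along the 70 mm length, z up. Of the same footprint, a yellow riser (28 mm tall) and a red one (80 mm) stand nearby; they are not wanted.
- seat (a point): Centre of the black 55 x 80 mm seat rectangle on the fixed steel stand's top face, 15 mm above the table. x: along the hinge (the block's 45 mm width goes along it); y: towards the hinge, level; z up. The hinge axis is parallel to x, 150 mm away in +y and 8 mm above the seat. The plate reaches 115 mm either way in x, 95 mm in -y, 185 mm in +y.
- board (a joint): Board angle, rad: 0 flat, 1.55 its stop, almost upright. Starts at 1.25 to 1.5, raised above the hinge; lowering swings it towards and over the seat; 0.35 when its bar rests on the blue block. Stiff, damped hinge: stays put above about 1.05; below 0.8 it sinks by itself, slowly (under 1 rad/s, 1 to 2 s to 0.35). A push near the free edge takes 2 to 5 N.
- board_edge (a point): Middle of the wooden board's free edge, on its outer face (upper face when lowered), 220 mm from the hinge axis. x along the edge, y along the board to the hinge, z out of the outer face. Board 200 mm wide in x, 12 mm thick; outer face 20 mm and inner 8 mm off the hinge axis. A 16 mm steel bar along x is under the inner face, 160 mm from the hinge axis.
Things that resemble listed ones, but are neither listed nor needed, are in the scene too. Several things look just like the part that bears blue_riser_center: the one meant starts farthest from the robot's base.

How it is judged:
By the outcome, as a careful person would: the job done as asked, in the order asked, and still so for the second after the job is handed in, with the robot touching nothing.
It also fails if it takes over 59 s, if anything falls off the work surface, if the arm or the gripper's body presses on something with over 40 N, if the wrist force passes 120 N, or if a joint passes its speed limit or range.

## Working session

There is one attempt and no reset: what is moved stays moved. The work goes in short steps, Python scripts to look and compute and a shell command to move; the robot and the scene stay as the last step left them, time stands still between calls to the robot, and variables do not carry over. Pictures are saved under pics/ and viewed, and the job is handed in when it is done.

```bash
mkdir -p pics
python3 - <<'E'
from workcell import robot
import cv2,json
s=robot.sense();print({k:(v if not hasattr(v,'tolist') else v.tolist()) for k,v in s.items()})
for n in("scene","top"):
    im=robot.snapshot(n);cv2.imwrite(f"pics/{n}0.png",im[:,:,::-1]);print(robot.camera_model(n))
print(robot.grip_point_offset)
E
```

```text
{'t': 0.0, 'joint_pos': [-1.2486242867558377, 0.4351967749569241, 0.0249448582957632, 1.5741450181669419, -0.01157873821392298, 1.1340147261432998, -0.07508872167710921], 'joint_vel': [0.0004908083150146755, 0.0010697303821543616, 0.0019273618577285447, -0.0006553305492686191, 0.0002720709793250485, 0.0010426651064415486, 0.0002812226765629625], 'effort': [0.0004793495827470906, -67.04779386520386, 1.0248055681586266, -31.619832515716553, 0.015267372946254909, 0.01275324379093945, -2.1521639723687258e-05], 'tcp_pos': [0.25739502693362626, 0.5689477634310861, 0.23052341064594972], 'eef_rot': [-1.3817527882586096, -0.8899430133271907, 0.8920326181171029], 'contact_force': [-0.09791079827811283, -0.23607208067627128, 0.2235082295168317], 'moment': [-0.03359571912334099, -6.761500105667029e-05, 0.06321643256754851], 'finger_gap': 0.997083289923604}
{'fx': 407.9452015301627, 'fy': 407.9452015301627, 'cx': 282.9456801828678, 'cy': 211.39335922804634, 'R': array([[-0.73058514,  0.68281524,  0.00295045],
       [ 0.57343142,  0.61588321, -0.54024465],
       [-0.37070441, -0.39300283, -0.84150283]]), 't': array([ 0.35444458, -0.20564389,  0.97479234])}
{'fx': 517.8127401912363, 'fy': 517.8127401912363, 'cx': 277.56987942422296, 'cy': 208.50302359485076, 'R': array([[-1.72773875e-04, -9.99986710e-01, -5.15270184e-03],
       [-9.91938483e-01,  8.24330349e-04, -1.26717664e-01],
       [ 1.26720227e-01,  5.08926974e-03, -9.91925442e-01]]), 't': array([-0.00825527,  0.45925777,  0.98438653])}
0.0187
```

View pics/scene0.png

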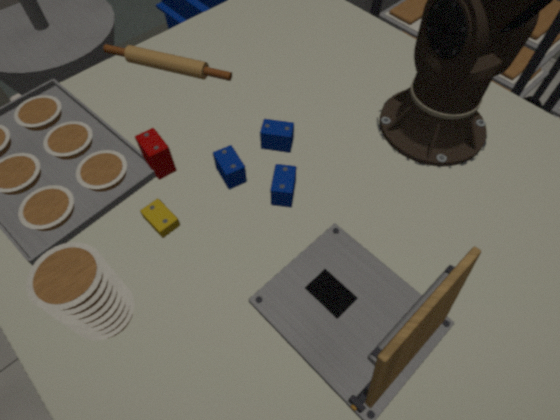

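View pics/top0.png

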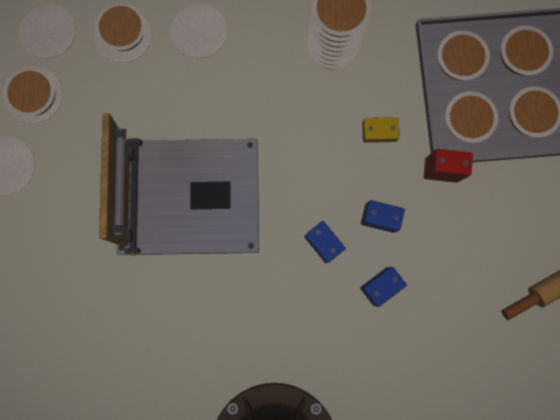

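Both pictures show three blue blocks: in top view A (325,242), B (384,215), C (384,287). Yellow is at (381,128) and red at (452,163). The stand's black seat is at (210,195), and the raised board is at column ~110, hinged on the image left (+y). Next I measure them all.

```bash
cat > h.py <<'E'
import numpy as np, cv2
from workcell import robot
def ray(n,uv,z):
    c=robot.camera_model(n);R=np.array(c['R']);t=np.array(c['t'])
    d=R.T@np.array([(uv[0]-c['cx'])/c['fx'],(uv[1]-c['cy'])/c['fy'],1]);o=-R.T@t
    return o+d*(z-o[2])/d[2]
def proj(n,X):
    c=robot.camera_model(n);p=np.array(c['R'])@np.array(X)+c['t']
    return np.array([c['fx']*p[0]/p[2]+c['cx'],c['fy']*p[1]/p[2]+c['cy']])
def tri(uvs):
    A=[];b=[]
    for n,uv in uvs:
        c=robot.camera_model(n);R=np.array(c['R']);t=np.array(c['t'])
        d=R.T@np.array([(uv[0]-c['cx'])/c['fx'],(uv[1]-c['cy'])/c['fy'],1]);d/=np.linalg.norm(d);o=-R.T@t
        P=np.eye(3)-np.outer(d,d);A.append(P);b.append(P@o)
    return np.linalg.lstsq(np.vstack(A),np.hstack(b),rcond=None)[0]
E
python3 - <<'E'
from h import *
for n in("top","scene"):
    im=cv2.imread(f"pics/{n}0.png");hsv=cv2.cvtColor(im,cv2.COLOR_BGR2HSV)
    m=cv2.inRange(hsv,(100,120,60),(130,255,255))
    k,l,st,ce=cv2.connectedComponentsWithStats(m)
    for i in range(1,k):
        if st[i,4]<200: continue
        x,y,w,h,a=st[i]; v=hsv[l==i][:,2]
        print(n,st[i],ce[i],np.percentile(v,[5,25,50,75,95]))
        # top face=brighter
        th,_=cv2.threshold(v.reshape(-1,1),0,255,cv2.THRESH_BINARY+cv2.THRESH_OTSU)
        tm=((l==i)&(hsv[:,:,2]>th)).astype(np.uint8)
        tm=cv2.morphologyEx(tm,cv2.MORPH_CLOSE,np.ones((5,5)))
        cs,_=cv2.findContours(tm,0,2);c=max(cs,key=cv2.contourArea)
        r=cv2.minAreaRect(c);P=np.array([ray(n,p,.055)[:2] for p in cv2.boxPoints(r)])
        ctr=P.mean(0);e=P[1]-P[0];f=P[2]-P[1]
        print('  ctr',ctr,'d',np.hypot(*ctr),'sides',np.hypot(*e),np.hypot(*f),'ang',np.degrees([np.arctan2(*e[::-1]),np.arctan2(*f[::-1])]))
    m=cv2.inRange(hsv,(0,0,0),(180,255,35))
    k,l,st,ce=cv2.connectedComponentsWithStats(m)
    for i in range(1,k):
        if st[i,4]>300 and st[i,4]<3000:
            cs,_=cv2.findContours((l==i).astype(np.uint8),0,2);c=cs[0]
            ap=cv2.approxPolyDP(c,6,True)[:,0]
            P=np.array([ray(n,p,.015)[:2] for p in ap]);print('blk',st[i],ce[i],ray(n,ce[i],.015));print(P.round(4).tolist())
s=robot.sense()
from scipy.spatial.transform import Rotation as Ro
print(Ro.from_rotvec(s['eef_rot']).as_matrix().round(3))
for n in("top","scene"):
    im=cv2.imread(f"pics/{n}0.png")
    c=im[170:320,290:430] if n=="top" else im[100:240,130:310]
    cv2.imwrite(f"pics/crop_{n}.png",cv2.resize(c,None,fx=3.5 if n=="top" else 4,fy=3.5 if n=="top" else 4,interpolation=2))
c=cv2.imread("pics/top0.png")[90:270,80:280];cv2.imwrite("pics/crop_stand.png",cv2.resize(c,None,fx=3.3,fy=3.3,interpolation=2))
c=cv2.imread("pics/scene0.png")[220:420,240:490];cv2.imwrite("pics/crop_stand2.png",cv2.resize(c,None,fx=3,fy=3,interpolation=2))
E
```

```text
top [365 201  39  29 760] [383.86184211 215.14210526] [ 82. 101. 103. 104. 106.]
  ctr [ 0.44406494 -0.21217008] d 0.49214815958296626 sides 0.041153152017648964 0.06616044180338337 ang [ -15.1168547  -104.31489968]
top [306 222  39  40 768] [324.88541667 241.47916667] [ 91.35 104.   106.   107.   108.  ]
  ctr [ 0.39389177 -0.09882058] d 0.4060987962823722 sides 0.04158232116498154 0.06696365913388842 ang [ -50.65286949 -141.08497346]
top [364 268  42  38 817] [384.50183599 286.29130967] [ 80.8 101.  103.  104.  105. ]
  ctr [ 0.30893528 -0.21011364] d 0.3736157794957657 sides 0.06647838606385299 0.041873487103966024 ang [ -53.85052974 -144.04349634]
blk [191 183  38  26 949] [209.52370917 195.00948367] [0.48829166 0.12720481 0.015     ]
[[0.5126, 0.1647], [0.4642, 0.1636], [0.4642, 0.0901], [0.5125, 0.0907]]
blk [240 397  69  23 924] [273.62229437 411.75974026] [ 0.07372495 -0.00088301  0.015     ]
[[0.0607, -0.0658], [0.1007, -0.0566], [0.0788, -0.0394], [0.0805, 0.04], [0.0987, 0.0572], [0.0605, 0.0626]]
scene [156   2  30  21 229] [170.3580786   11.86899563] [63.  80.  93.  97. 
[... 1051 characters left out ...]
5     ]
[[-0.4429, 0.0887], [-0.2321, 0.1095], [-0.2312, 0.1704], [-0.3407, 0.1403], [-0.2366, 0.152], [-0.2521, 0.128]]
blk [ 388   90   90   60 2196] [431.88114754 124.93533698] [0.01354622 0.00586973 0.015     ]
[[0.0065, -0.112], [0.0089, -0.0854], [0.0991, -0.0559], [0.0693, -0.0325], [0.0813, 0.0442], [-0.0039, 0.0135], [0.0641, 0.0481], [-0.0011, 0.1128], [-0.0658, 0.0577], [-0.0982, 0.0561], [-0.0225, 0.0174], [-0.0061, -0.0341], [-0.042, -0.1064]]
blk [ 307  270   49   47 1152] [330.78472222 292.98263889] [0.48871761 0.1291635  0.015     ]
[[0.4653, 0.0898], [0.5145, 0.0948], [0.5102, 0.1666], [0.4627, 0.1638]]
[[ 0.412 -0.    -0.911]
 [ 0.911 -0.001  0.412]
 [-0.001 -1.    -0.   ]]
```

View pics/crop_top.png

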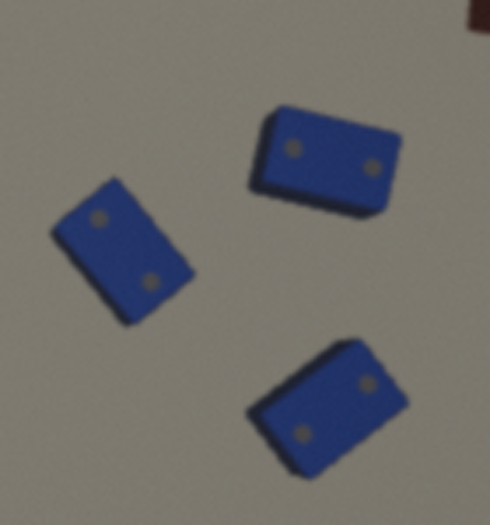

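View pics/crop_stand.png

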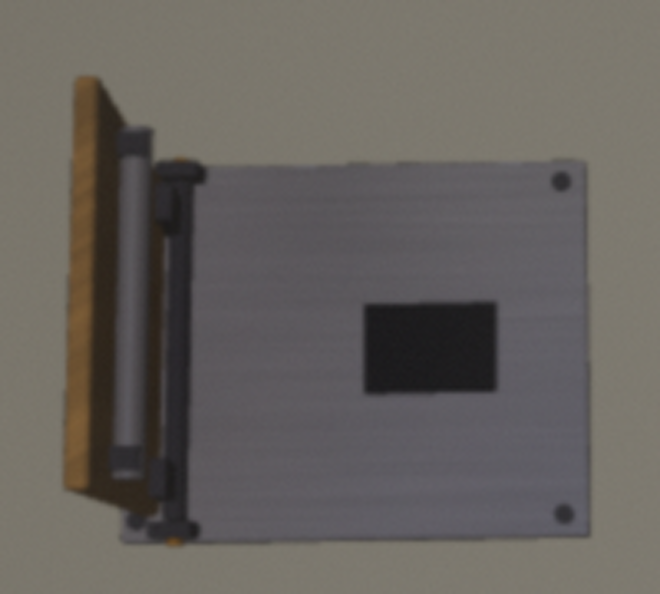

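View pics/crop_stand2.png

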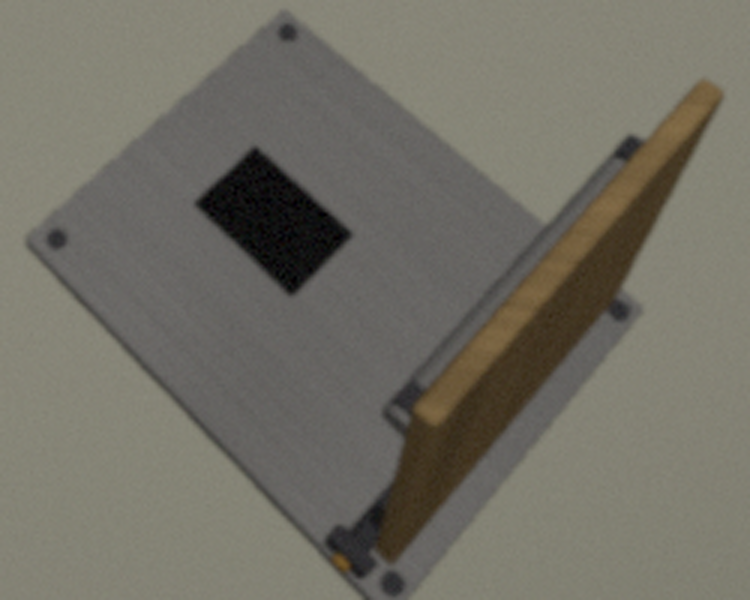

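Run:
```python
from h import *
a=ray('top',(250,144.85),.015);b=ray('top',(250.9,245.8),.015);print('top screws',a,b,'x ang',np.degrees(np.arctan2(*(a-b)[1::-1])))
S={k:ray('scene',v,.015) for k,v in dict(nf=(336,230.7),ff=(259,299.7),nh=(446.3,323.7),fh=(371,414.7)).items()}
print(S);
for p,q in(('ff','nf'),('fh','nh')):print('x ang',np.degrees(np.arctan2(*(S[p]-S[q])[1::-1])))
for p,q in(('fh','ff'),('nh','nf')):print('y ang',np.degrees(np.arctan2(*(S[p]-S[q])[1::-1])))
O=[((102.4,114.8),(385.7,360)),((100,237.9),(480.7,250.7))]
for t,s in O:
    X=tri([('top',t),('scene',s)]);print('outer corner',X,proj('top',X)-t,proj('scene',X)-s)
for t,s in [((109.7,114.2),(378.3,355)),((106.7,238.5),(473.3,247.3))]:
    X=tri([('top',t),('scene',s)]);print('inner corner',X,proj('top',X)-t)
```

```text
top screws [0.59056405 0.04718278 0.015     ] [0.38713292 0.04407376 0.015     ] x ang 0.8755768902082771
{'nf': array([0.38747282, 0.04775034, 0.015     ]), 'ff': array([0.59095202, 0.05097891, 0.015     ]), 'nh': array([0.38404703, 0.30274854, 0.015     ]), 'fh': array([0.58674302, 0.30601532, 0.015     ])}
x ang 0.9090284334640302
x ang 0.9233362810951969
y ang 90.94549607596724
y ang 90.76969822661476
outer corner [0.58232706 0.26884276 0.2396891 ] [-0.26912841  0.11664121] [-0.41507962 -0.11850219]
outer corner [0.38661182 0.26527029 0.23873429] [-0.77443384  0.27923769] [-1.01813902 -0.20221026]
inner corner [0.58374793 0.25898896 0.23702609] [-0.78306818  0.35291083]
inner corner [0.38604104 0.25609657 0.23449211] [-0.62812403  0.23567588]
```

Candidates: the blue blocks at top pixels (325,242), (384,287) and (384,215), at 0.406, 0.374 and 0.492 m from the base. The crop shows B (384,215) as a blue 45x70 block with two grey dots. It is the farthest, so I choose B. The seat is at about (0.4885, 0.128) with a yaw of 0.9°, and the board angle is about 1.43. I lift first, then travel above the board's top (0.24).

```bash
python3 -m creep '[[0,-0.05,0,0,0,0,-1],[0,-0.05,0,0,0,0,-1],[-0.0396,0,-0.0307,0,0,0,-1],[-0.0396,0,-0.0307,0,0,0,-1],[-0.0396,0,-0.0307,0,0,0,-1],[-0.0396,0,-0.0307,0,0,0,-1],[-0.0396,0,-0.0307,0,0,0,-1],[-0.0396,0,-0.0307,0,0,0,-1],[-0.0396,0,-0.0307,0,0,0,-1],[-0.0396,0,-0.0307,0,0,0,-1],[-0.0396,0,-0.0307,0,0,0,-1],[-0.0396,0,-0.0307,0,0,0,-1],[-0.0396,0,-0.0307,0,0,0,-1],[-0.0396,0,-0.0307,0,0,0,-1],[-0.0396,0,-0.0307,0,0,0,-1],[-0.0396,0,-0.0307,0,0,0,-1],[-0.0396,0,-0.0307,0,0,0,-1],[-0.0396,0,-0.0307,0,0,0,-1]]' 40
python3 -m creep '[[0,0,0,0,0.14,0,-1],[0,0,0,0,0.14,0,-1],[0,0,0,0,0.14,0,-1],[0,0,0,0,0.14,0,-1],[0,0,0,0,0.14,0,-1],[0,0,0,0,0.14,0,-1],[0,0,0,0,0.14,0,-1],[0,0,0,0,0.14,0,-1],[0,0,0,0,0.14,0,-1],[0,0,0,0,0.14,0,-1],[0,0,0,0,0,0,-1],[0,0,0,0,0,0,-1]]'
cat >> h.py <<'E'
from scipy.spatial.transform import Rotation as Ro
def to(target,jawdeg):
    s=robot.sense();M=Ro.from_rotvec(s['eef_rot']).as_matrix();p=np.array(s['tcp_pos'])
    a=np.degrees(np.arctan2(M[1,0],M[0,0]))
    print('t',s['t'],'tcp',p.round(4),'jaw',a.round(2),'ydown',M[:,1].round(4),'F',np.round(s['contact_force'],2),'gap',s['finger_gap'])
    print('shift tool xyz',(M.T@(np.array(target)-p)).round(4),'turn about y',-np.radians(jawdeg-a).round(4))
E
python3 -c "
from h import *
to([.4447,-.2107,.15],-14.5)
print(robot.sense()['joint_pos'])
for n in('scene','top'): cv2.imwrite(f'pics/{n}1.png',robot.snapshot(n)[:,:,::-1])"
```

```text
t: 2.35
tcp_pos: [0.4441, -0.2116, 0.3313]
eef_rot: [-1.38, -0.892, 0.891]
contact_force: [1.3, -0.0, -0.1]
finger_gap: 1.003
t: 3.85
tcp_pos: [0.4439, -0.2102, 0.3312]
eef_rot: [-1.562, 0.197, -0.197]
contact_force: [-1.0, 0.2, 0.2]
finger_gap: 1.002
t 3.85 tcp [ 0.4439 -0.2102  0.3312] jaw -14.37 ydown [-2.e-04  2.e-04 -1.e+00] F [-1.    0.21  0.21] gap 1.0018814875807438
shift tool xyz [ 0.001   0.1812 -0.0003] turn about y 0.0022
[-0.54611189  0.18413436  1.06468792  1.78361423 -0.1683686   1.27225067
  0.31042388]
```

```bash
python3 -m creep '[[0.001,0.04,0,0,0.002,0,-1],[0,0.045,0,0,0,0,-1],[0,0.05,0,0,0,0,-1],[0,0.05,0,0,0,0,-1],[0,0.03,0,0,0,0,-1],[0,0,0,0,0,0,-1]]'
python3 -c "
from h import *
to([.4447,-.2107,.018],-14.5)
for n in('scene','top'):
    im=robot.snapshot(n)[:,:,::-1]; cv2.imwrite(f'pics/{n}2.png',im)
a=cv2.imread('pics/scene2.png')[90:250,150:330];b=cv2.imread('pics/top2.png')[140:300,300:480]
cv2.imwrite('pics/c2.png',np.hstack([cv2.resize(x,(395,352),interpolation=2) for x in(a,b)]))"
```

```text
t: 4.7
tcp_pos: [0.4435, -0.2102, 0.1148]
eef_rot: [-1.561, 0.204, -0.198]
contact_force: [0.2, -1.0, 0.5]
finger_gap: 0.999
t 4.7 tcp [ 0.4435 -0.2102  0.1148] jaw -14.65 ydown [-4.e-03  8.e-04 -1.e+00] F [ 0.25 -1.01  0.46] gap 0.9988786746304121
shift tool xyz [ 0.0017  0.0968 -0.0002] turn about y -0.0026
```

View pics/c2.png

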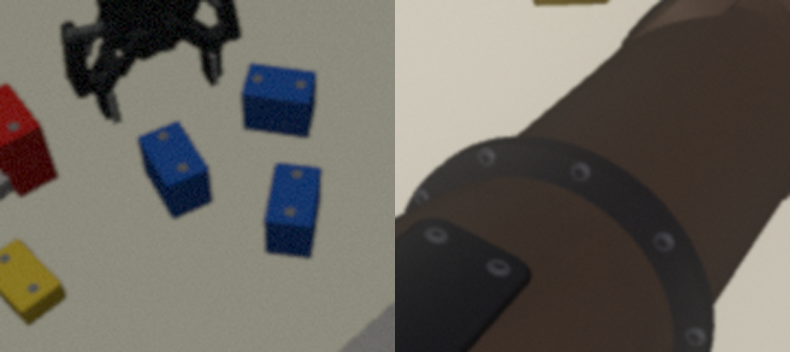

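```bash
python3 -c "
from h import *
s=robot.sense();p=np.array(s['tcp_pos'])
print(proj('scene',p+[0,0,.0]),proj('scene',p+[0,0,.013]), ray('scene',(224,134.8),.128), ray('scene',(224,134.8),.115))
d=np.array([.968,-.253,0])*.05
print(proj('scene',p+d+[0,0,.013]),proj('scene',p-d+[0,0,.013]))"
```

```text
[224.04264064 137.62655156] [223.23984129 132.93782771] [ 0.44615917 -0.20806491  0.128     ] [ 0.43961431 -0.21872655  0.115     ]
[198.93019793 142.19036541] [246.75738193 123.98677367]
```

The scene view shows the open fingertips at (201,143) and (247,126), astride the chosen block and in line with its 45 mm width. They agree with the calibration to about 2 mm. I descend and grip.

```bash
python3 -m creep '[[0.001,0.03,0,0,-0.002,0,-1],[0,0.03,0,0,0,0.003,-1],[0,0.025,0,0,0,0,-1],[0,0.012,0,0,0,0,-1],[0,0,0,0,0,0,-1],[0,0,0,0,0,0,0.3],[0,0,0,0,0,0,1],[0,0,0,0,0,0,1],[0,0,0,0,0,0,1],[0,0,0,0,0,0,1],[0,0,0,0,0,0,1]]' 40
python3 -c "
from h import *
to([.4447,-.2107,.018],-14.5)"
```

```text
t: 6.18
tcp_pos: [0.4461, -0.2108, 0.0201]
eef_rot: [-1.561, 0.201, -0.198]
contact_force: [-2.8, 1.2, 8.4]
finger_gap: 0.523
t 6.175 tcp [ 0.4461 -0.2108  0.0201] jaw -14.55 ydown [-0.0019  0.001  -1.    ] F [-2.78  1.25  8.36] gap 0.5233760769286165
shift tool xyz [-0.0014  0.0021 -0.0003] turn about y -0.0009
```

```bash
python3 -m creep '[[0,-0.01,0,0,0,0,1],[0,-0.03,0,0,0,0,1],[0,-0.05,0,0,0,0,1],[0,-0.05,0,0,0,0,1],[0,0,0,0,0,0,1],[0,0,0,0,0,0,1]]'
python3 -c "
from h import *
to([.4885,.128,.16],0.9)
im=robot.snapshot('scene')[:,:,::-1]; cv2.imwrite('pics/scene3.png',im)
cv2.imwrite('pics/c3.png',cv2.resize(im[60:260,130:400],(790,585),interpolation=2))"
```

```text
t: 6.92
tcp_pos: [0.446, -0.2103, 0.1593]
eef_rot: [-1.56, 0.201, -0.197]
contact_force: [-0.2, 0.4, -1.8]
finger_gap: 0.523
t 6.925 tcp [ 0.446  -0.2103  0.1593] jaw -14.53 ydown [-0.0027  0.0015 -1.    ] F [-0.16  0.42 -1.82] gap 0.5229105049212598
shift tool xyz [-4.370e-02 -3.000e-04  3.381e-01] turn about y -0.2693
```

View pics/c3.png

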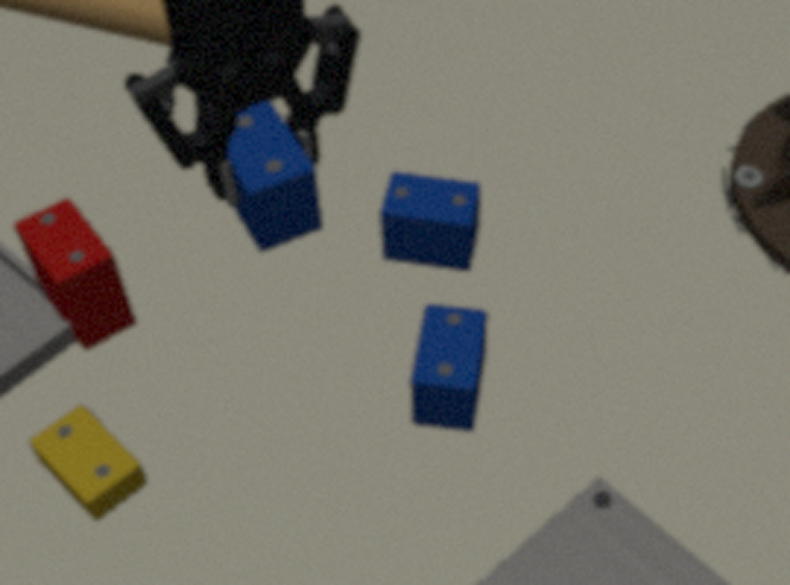

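```bash
python3 -m creep '[[-0.0027,0,0.021,0,0,0,1],[-0.0055,0,0.0423,0,0,0,1],[-0.0055,0,0.0423,0,0,0,1],[-0.0055,0,0.0423,0,0,0,1],[-0.0055,0,0.0423,0,0,0,1],[-0.0055,0,0.0423,0,0,0,1],[-0.0055,0,0.0423,0,0,0,1],[-0.0055,0,0.0423,0,0,0,1],[-0.0027,0,0.021,0,0,0,1],[0,0,0,0,-0.135,0,1],[0,0,0,0,-0.134,0,1],[0,0,0,0,0,0,1],[0,0,0,0,0,0,1]]'
python3 -c "
from h import *
to([.4885,.128,.10],0.9)
im=robot.snapshot('scene')[:,:,::-1]; cv2.imwrite('pics/scene4.png',im)
cv2.imwrite('pics/c4.png',cv2.resize(im[180:420,240:560],(780,585),interpolation=2))"
```

```text
t: 8.6
tcp_pos: [0.4885, 0.1267, 0.1591]
eef_rot: [-1.57, -0.006, 0.011]
contact_force: [-0.5, 0.4, -1.4]
finger_gap: 0.519
t 8.6 tcp [0.4885 0.1267 0.1591] jaw 0.62 ydown [-3.6e-03  4.0e-04 -1.0e+00] F [-0.5   0.36 -1.42] gap 0.5194685725733396
shift tool xyz [0.0002 0.0591 0.0013] turn about y -0.0049
```

View pics/c4.png

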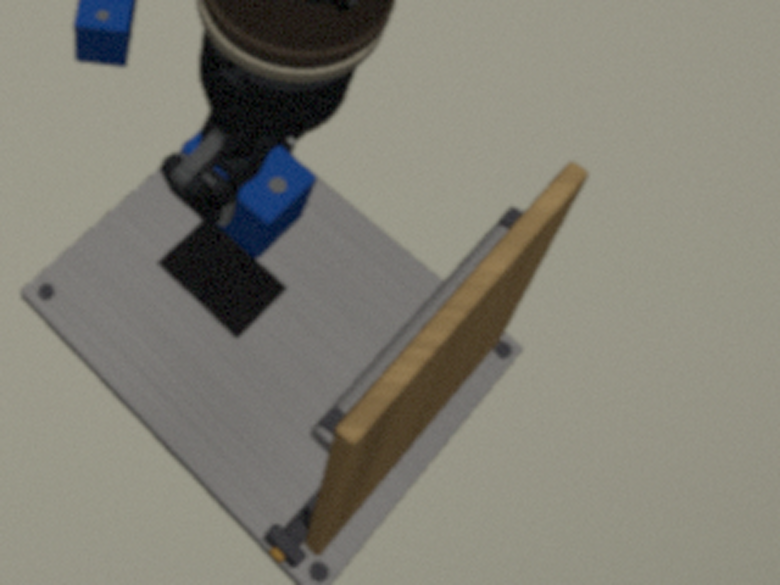

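```bash
python3 -m creep '[[0,0.03,0.001,0,-0.004,0,1],[0,0.04,0,0,0,0,1],[0,0.03,0,0,0,0,1],[0,0.012,0,0,0,0,1],[0,0,0,0,0,0,1],[0,0,0,0,0,0,1]]'
python3 -c "
from h import *
to([.4885,.128,.0351],0.9)
im=robot.snapshot('scene')[:,:,::-1]; cv2.imwrite('pics/scene5.png',im)
cv2.imwrite('pics/c5.png',cv2.resize(im[220:340,250:410],(780,585),interpolation=2))"
```

```text
t: 9.4
tcp_pos: [0.4892, 0.1286, 0.0484]
eef_rot: [-1.569, -0.013, 0.016]
contact_force: [-0.0, 0.6, -1.3]
finger_gap: 0.519
t 9.4 tcp [0.4892 0.1286 0.0484] jaw 1.06 ydown [-0.0013  0.0013 -1.    ] F [-0.    0.57 -1.34] gap 0.5194000835165549
shift tool xyz [-0.0007  0.0133 -0.0006] turn about y 0.0028
```

View pics/c5.png

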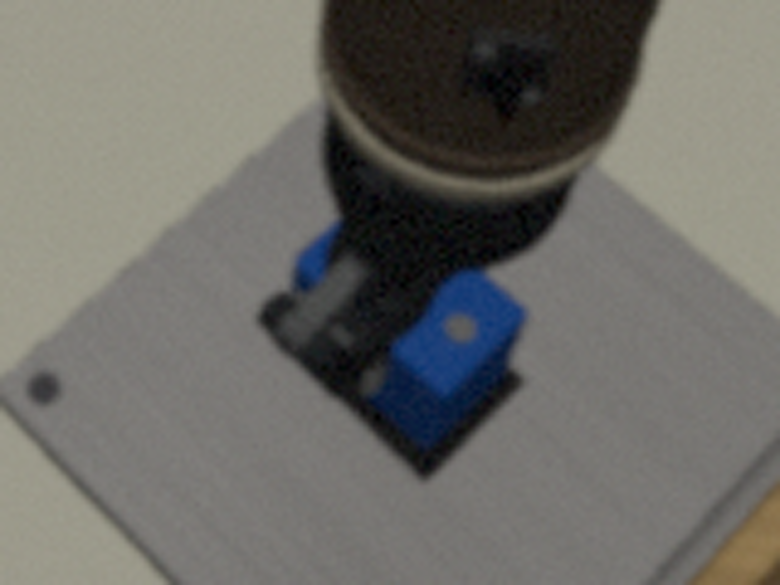

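```bash
python3 -m creep '[[-0.0005,0.008,-0.0005,0,0.002,0,1],[0,0.004,0,0,0,0,1],[0,0,0,0,0,0,1],[0,0,0,0,0,0,1]]'
python3 -c "
from h import *
to([.4885,.128,.0351],0.9)
im=robot.snapshot('scene')[:,:,::-1]; cv2.imwrite('pics/scene6.png',im)
cv2.imwrite('pics/c6.png',cv2.resize(im[220:340,250:410],(780,585),interpolation=2))
a=ray('scene',(344.6,287.3),.083);print('dot held',a)
o=[ray('top',(290+u/3.5,170+v/3.5),.055) for u,v in((293,148),(373,168))];print(o,np.linalg.norm(o[0]-o[1]))"
```

```text
t: 9.95
tcp_pos: [0.4878, 0.128, 0.0354]
eef_rot: [-1.57, -0.011, 0.016]
contact_force: [-0.2, -0.1, -1.0]
finger_gap: 0.524
t 9.95 tcp [0.4878 0.128  0.0354] jaw 0.96 ydown [-3.e-03  7.e-04 -1.e+00] F [-0.18 -0.13 -0.97] gap 0.523774642083037
shift tool xyz [0.0007 0.0003 0.    ] turn about y 0.0011
dot held [0.48964334 0.15140182 0.083     ]
[array([ 0.44854565, -0.19163676,  0.055     ]), array([ 0.4375736 , -0.23477573,  0.055     ])] 0.04451242929906758
```

View pics/c6.png

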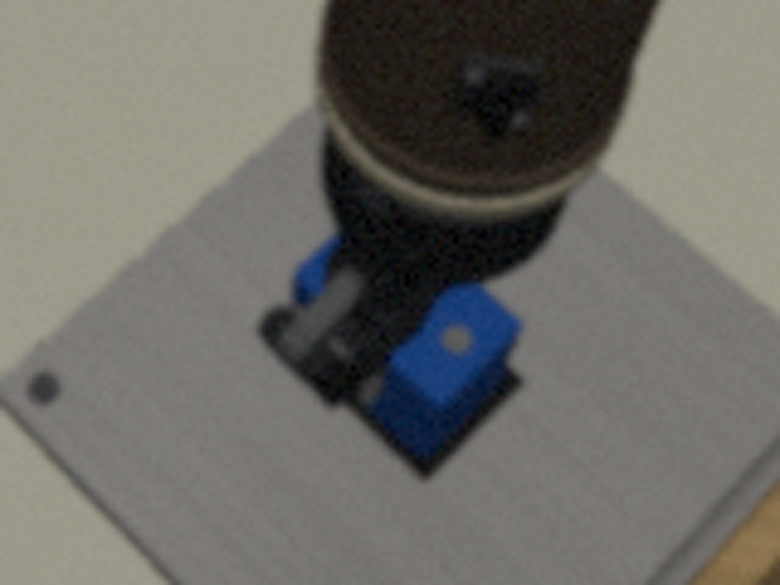

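```bash
python3 -m creep '[[0.0005,0.001,0,0,0,0,1],[0,0,0,0,0,0,1]]'; python3 -m creep '[[0,0.001,0,0,0,0,1],[0,0,0,0,0,0,1]]'
```

```text
t: 10.25
tcp_pos: [0.488, 0.128, 0.0351]
eef_rot: [-1.569, -0.01, 0.016]
contact_force: [-4.9, -0.5, 13.9]
finger_gap: 0.524
t: 10.5
tcp_pos: [0.488, 0.1281, 0.035]
eef_rot: [-1.568, -0.01, 0.016]
contact_force: [-11.0, 0.3, 31.5]
finger_gap: 0.523
```

Contact is firm at TCP z 0.035, so the block is on the seat. I ease off, open and rise.

```bash
python3 -m creep '[[0,-0.0018,0,0,0,0,1],[0,0,0,0,0,0,1]]'; python3 -m creep '[[0,0,0,0,0,0,0.0],[0,0,0,0,0,0,-0.5],[0,0,0,0,0,0,-1],[0,0,0,0,0,0,-1],[0,0,0,0,0,0,-1],[0,-0.01,0,0,0,0,-1],[0,-0.03,0,0,0,0,-1],[0,-0.05,0,0,0,0,-1],[0,-0.06,0,0,0,0,-1],[0,-0.06,0,0,0,0,-1],[0,-0.06,0,0,0,0,-1],[0,-0.04,0,0,0,0,-1],[0,0,0,0,0,0,-1]]'
python3 -c "
from h import *
to([.4885,.128,.0351],0.9)
im=robot.snapshot('scene')[:,:,::-1]; cv2.imwrite('pics/scene7.png',im)
cv2.imwrite('pics/c7.png',cv2.resize(im[210:420,240:520],(780,585),interpolation=2))
"
```

```text
t: 10.75
tcp_pos: [0.4885, 0.1281, 0.0353]
eef_rot: [-1.57, -0.011, 0.015]
contact_force: [0.1, -0.8, -0.4]
finger_gap: 0.517
t: 12.38
tcp_pos: [0.4906, 0.1274, 0.3485]
eef_rot: [-1.567, -0.014, 0.011]
contact_force: [0.1, -0.7, -0.6]
finger_gap: 0.999
t 12.375 tcp [0.4906 0.1274 0.3485] jaw 0.94 ydown [ 0.0018  0.0037 -1.    ] F [ 0.13 -0.74 -0.61] gap 0.9986317635437788
shift tool xyz [-0.0027  0.3134 -0.0005] turn about y 0.0007
```

View pics/c7.png

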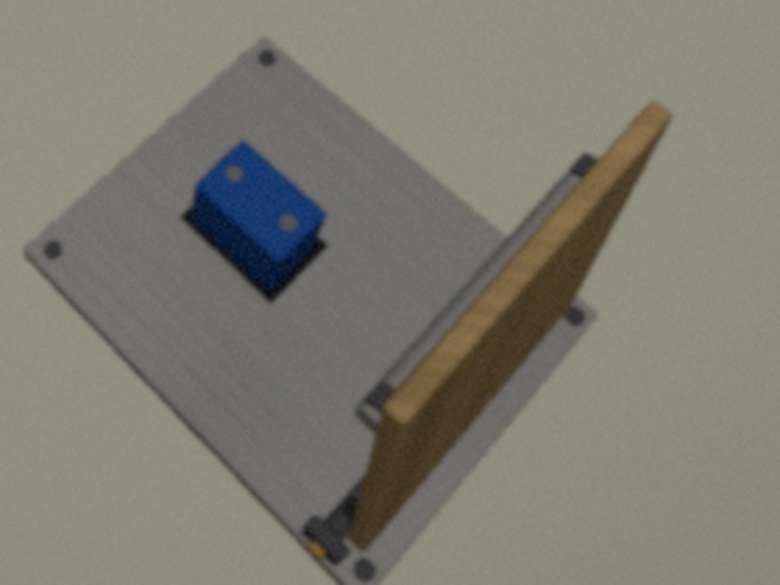

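```bash
python3 -c "
from h import *
a=ray('scene',(324,272.45),.07);b=ray('scene',(343.7,289.7),.07);print(a,b,(a+b)/2,np.degrees(np.arctan2(*(b-a)[1::-1])))
to([.4885,.36,.30],0.9)"
```

```text
[0.49018865 0.10709006 0.07      ] [0.4886967  0.15081297 0.07      ] [0.48944268 0.12895151 0.07      ] 91.95434099981564
t 12.425 tcp [0.4896 0.1276 0.3465] jaw 0.96 ydown [-9.0e-04  2.6e-03 -1.0e+00] F [ 0.45  0.11 -1.04] gap 1.000840068420787
shift tool xyz [0.0028 0.0471 0.2323] turn about y 0.0011
```

Scene view: block dots at (324,272) and (344,290) put its centre within 1 mm of the seat centre and about 1° off in yaw. The board is still up. I now cross above it, shut the fingers and come down behind.

```bash
python3 -m creep '[[0,0,0.03,0,0,0,0],[0,0,0.04,0,0,0,1],[0,0,0.04,0,0,0,1],[0,0,0.04,0,0,0,1],[0,0,0.04,0,0,0,1],[0.002,0,0.04,0,0,0,1],[0,0.03,0.01,0,0,0,1],[0,0.04,0,0,0,0,1],[0,0.04,0,0,0,0,1],[0,0.02,0,0,0,0,1],[0,0,0,0,0,0,1],[0,0,0,0,0,0,1]]'
python3 -c "
from h import *
to([.4885,.30,.215],0.9)
print(robot.sense()['joint_pos'])
im=robot.snapshot('scene')[:,:,::-1]; cv2.imwrite('pics/scene8.png',im)
cv2.imwrite('pics/c8.png',cv2.resize(im[210:420,280:560],(780,585),interpolation=2))
"
```

```text
t: 13.92
tcp_pos: [0.4871, 0.3676, 0.2159]
eef_rot: [-1.57, -0.011, 0.015]
contact_force: [0.1, 1.3, 1.5]
finger_gap: 0.003
t 13.925 tcp [0.4871 0.3676 0.2159] jaw 0.94 ydown [-2.6e-03  6.0e-04 -1.0e+00] F [0.06 1.3  1.51] gap 0.0025711475078332227
shift tool xyz [ 0.0003  0.0008 -0.0677] turn about y 0.0007
[-1.29752765  0.52814828  0.86385624  1.67710897 -0.43671684  1.14280088
 -0.29799574]
```

View pics/c8.png

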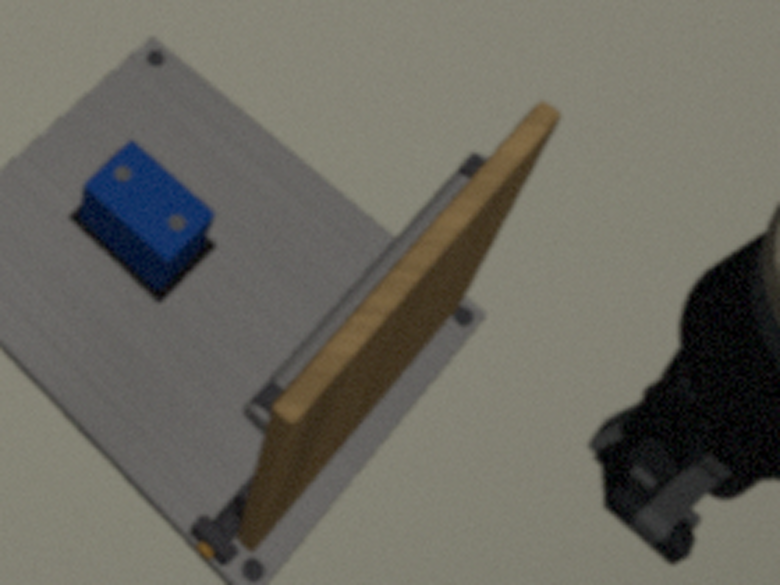

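The shut gripper (crop ~(650,490)) hangs behind the board, level with its upper part; block and board are untouched. I approach and make contact.

```bash
python3 -m creep '[[0,0,-0.025,0,0,0,1],[0,0,-0.025,0,0,0,1],[0,0,-0.016,0,0,0,1],[0,0,-0.008,0,0,0,1],[0,0,-0.008,0,0,0,1],[0,0,-0.008,0,0,0,1]]'; python3 -m creep '[[0,0,-0.008,0,0,0,1],[0,0.001,-0.008,0,0,0,1],[0,0.001,-0.008,0,0,0,1],[0,0.001,-0.008,0,0,0,1]]'
```

```text
t: 14.72
tcp_pos: [0.4882, 0.2784, 0.2153]
eef_rot: [-1.569, -0.012, 0.016]
contact_force: [0.6, 3.7, -1.9]
finger_gap: 0.001
t: 15.22
tcp_pos: [0.4888, 0.2453, 0.2122]
eef_rot: [-1.57, -0.011, 0.016]
contact_force: [0.2, 1.3, 0.1]
finger_gap: 0.001
```

```bash
python3 -m creep '[[0,0.002,-0.009,0,0,0,1],[0,0.002,-0.009,0,0,0,1],[0,0.003,-0.009,0,0,0,1],[0,0.003,-0.009,0,0,0,1],[0,0.004,-0.009,0,0,0,1]]'; python3 -c "
from h import *
to([.4885,.18,.186],0.9)
im=robot.snapshot('scene')[:,:,::-1]; cv2.imwrite('pics/scene9.png',im)
cv2.imwrite('pics/c9.png',cv2.resize(im[180:420,240:560],(780,585),interpolation=2))
"
```

```text
t: 15.85
tcp_pos: [0.4896, 0.2001, 0.1981]
eef_rot: [-1.57, -0.011, 0.015]
contact_force: [-0.1, 1.6, -0.9]
finger_gap: -0.001
t 15.85 tcp [0.4896 0.2001 0.1981] jaw 0.96 ydown [-2.9e-03  7.0e-04 -1.0e+00] F [-0.11  1.56 -0.91] gap -0.00095196166569421
shift tool xyz [-0.0014  0.0121 -0.0201] turn about y 0.001
```

View pics/c9.png

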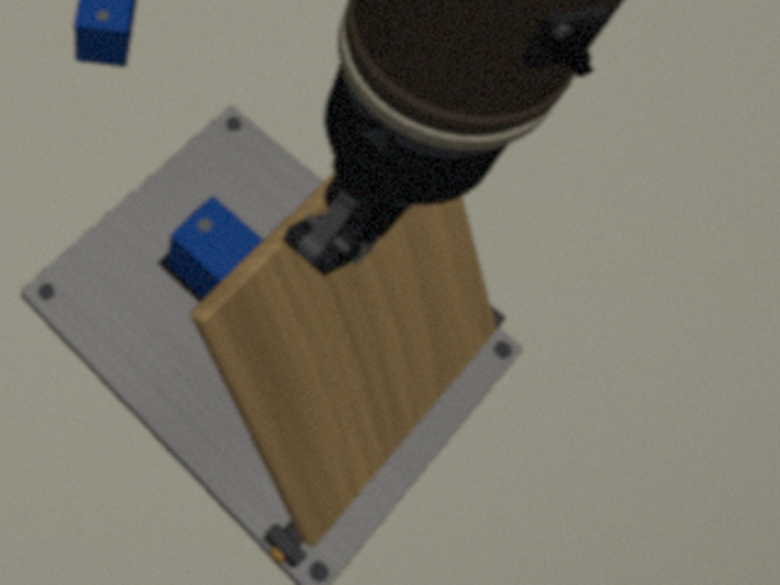

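The board follows the fingertips cleanly (contact at crop (330,250)), and the block has not moved. I push on to about 0.65 rad, then lift away.

```bash
python3 -m creep '[[0,0.005,-0.010,0,0,0,1],[0,0.006,-0.010,0,0,0,1],[0,0.007,-0.009,0,0,0,1],[0,0.007,-0.009,0,0,0,1],[0,0.008,-0.008,0,0,0,1],[0,0.008,-0.008,0,0,0,1]]'; python3 -m creep '[[0,-0.02,0.004,0,0,0,1],[0,-0.04,0.005,0,0,0,1],[0,-0.05,0.005,0,0,0,1],[0,-0.05,0.01,0,0,0,1],[0,0,0.05,0,0,0,1],[0,0,0.05,0,0,0,1],[0,0,0.05,0,0,0,1],[0,0,0.05,0,0,0,1],[0,0,0,0,0,0,1],[0,0,0,0,0,0,1],[0,0,0,0,0,0,1],[0,0,0,0,0,0,1],[0,0,0,0,0,0,1],[0,0,0,0,0,0,1],[0,0,0,0,0,0,1],[0,0,0,0,0,0,1]]'
python3 -c "
from h import *
to([.4885,.18,.186],0.9)
for n in('scene','top'):
    im=robot.snapshot(n)[:,:,::-1]; cv2.imwrite(f'pics/{n}10.png',im)
a=cv2.imread('pics/scene10.png')[190:420,240:520];cv2.imwrite('pics/c10.png',cv2.resize(a,(700,575),interpolation=2))
"
```

```text
t: 16.65
tcp_pos: [0.4903, 0.1463, 0.1566]
eef_rot: [-1.57, -0.011, 0.016]
contact_force: [-0.4, -1.6, 1.3]
finger_gap: 0.0
t: 18.65
tcp_pos: [0.487, 0.3708, 0.3174]
eef_rot: [-1.57, -0.011, 0.016]
contact_force: [-1.2, -0.6, 0.5]
finger_gap: 0.003
t 18.65 tcp [0.487  0.3708 0.3174] jaw 0.97 ydown [-2.9e-03  7.0e-04 -1.0e+00] F [-1.18 -0.59  0.53] gap 0.003208324701033645
shift tool xyz [-0.0014  0.1313 -0.1909] turn about y 0.0012
```

View pics/c10.png

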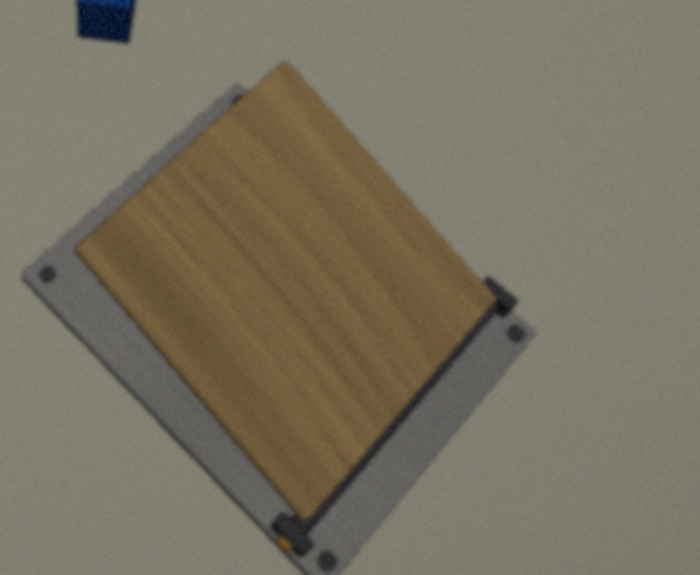

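View pics/top10.png

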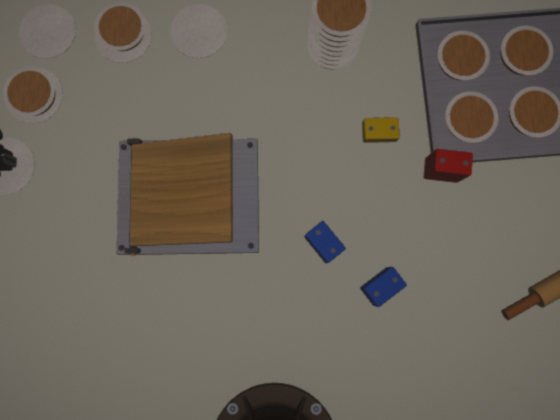

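```bash
python3 -m creep '[[0,0,0,0,0,0,1],[0,0,0,0,0,0,1],[0,0,0,0,0,0,1],[0,0,0,0,0,0,1],[0,0,0,0,0,0,1],[0,0,0,0,0,0,1],[0,0,0,0,0,0,1],[0,0,0,0,0,0,1]]'
python3 -c "
from h import *
for n in('scene','top'):
    im=robot.snapshot(n)[:,:,::-1]; cv2.imwrite(f'pics/{n}11.png',im)
    d=cv2.absdiff(im,cv2.imread(f'pics/{n}10.png')); print(n,'mean/max blurred diff',d.mean(),cv2.GaussianBlur(d,(5,5),0)[130:400,100:260].max())
b=cv2.imread('pics/top11.png')[115:265,100:270];cv2.imwrite('pics/c11.png',cv2.resize(b,(680,600),interpolation=2))
for t,s in[((231,134),(270.8,289.2)),((231.7,241.5),(354,214.8))]:
    X=tri([('top',t),('scene',s)]);print(X,proj('top',X)-t,proj('scene',X)-s)
for th in(.3,.35,.4,.45): print(th,.278-(.22*np.cos(th)-.02*np.sin(th)),.023+.22*np.sin(th)+.02*np.cos(th), proj('scene',[.5885,.278-(.22*np.cos(th)-.02*np.sin(th)),.023+.22*np.sin(th)+.02*np.cos(th)]))
"
```

```text
t: 19.75
tcp_pos: [0.487, 0.3708, 0.3174]
eef_rot: [-1.57, -0.011, 0.016]
contact_force: [-0.7, 0.5, -0.6]
finger_gap: 0.001
scene mean/max blurred diff 2.0650878684807257 10
top mean/max blurred diff 0.7703259637188209 2
[0.58666312 0.07807819 0.10682011] [-0.6846517   0.54027507] [-1.01041751 -0.1914979 ]
[0.38873196 0.07495563 0.1070915 ] [-0.91562839  0.57372702] [-1.10097155 -0.20811128]
0.3 0.0737363765255935 0.10712117524800682 [267.05024403 287.77332175]
0.35 0.07819595932268569 0.11722497189714687 [268.79016337 287.25830717]
0.4 0.08315494816553831 0.12709325518796083 [270.81296002 287.01342321]
0.45 0.0886009481646357 0.13670135955152418 [273.12763068 287.05299756]
```

View pics/c11.png

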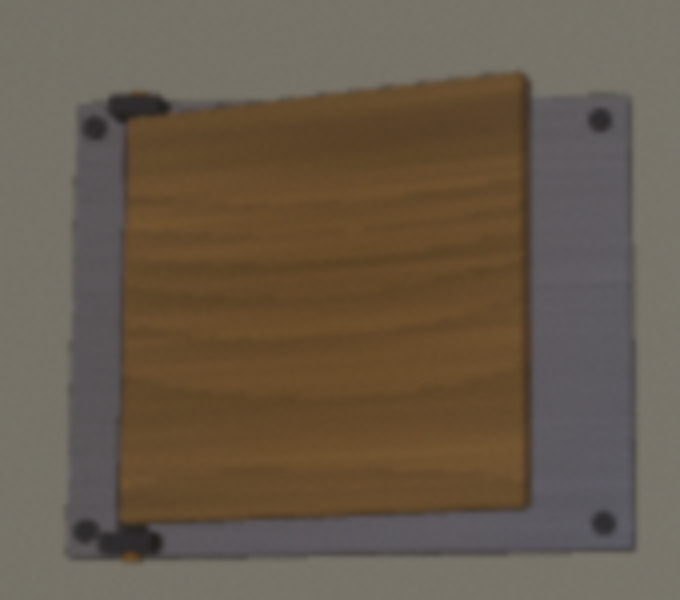

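```bash
python3 -c "
from h import *
for n,sy in(('scene',.1292),('top',.1272)):
    im=cv2.imread(f'pics/{n}11.png');hsv=cv2.cvtColor(im,cv2.COLOR_BGR2HSV)
    m=cv2.inRange(hsv,(8,70,40),(25,255,255));m[:130]=0
    k,l,st,ce=cv2.connectedComponentsWithStats(m)
    i=[j for j in range(1,k) if st[j,4]>4000][0]
    c=max(cv2.findContours((l==i).astype(np.uint8),0,2)[0],key=cv2.contourArea)
    q=cv2.approxPolyDP(c,8,True)[:,0];print(n,q.tolist())
    psi=np.radians(.9);ey=np.array([-np.sin(psi),np.cos(psi)]);ex=np.array([np.cos(psi),np.sin(psi)])
    for th in(.2,.3,.35,.4,.5):
        d=.15-(.22*np.cos(th)-.02*np.sin(th));z=.023+.22*np.sin(th)+.02*np.cos(th)
        print(th,[proj(n,[*(np.array([.4885,sy])+ey*d+ex*s),z]).round(1).tolist() for s in(-.1,.1)])
"
```

```text
scene [[352, 215], [270, 290], [363, 397], [438, 308]]
0.2 [[347.2, 217.9], [265.1, 291.1]]
0.3 [[352.0, 214.2], [267.8, 289.3]]
0.35 [[354.8, 212.7], [269.6, 288.8]]
0.4 [[357.9, 211.3], [271.7, 288.6]]
0.5 [[365.0, 209.3], [276.8, 288.9]]
top [[230, 133], [131, 144], [131, 246], [231, 241]]
0.2 [[237.8, 242.4], [237.2, 136.0]]
0.3 [[232.8, 241.7], [232.3, 133.1]]
0.35 [[229.8, 241.4], [229.3, 131.6]]
0.4 [[226.4, 241.1], [226.0, 130.2]]
0.5 [[218.6, 240.5], [218.5, 127.3]]
```

Both views put the free edge where a board angle of about 0.33–0.35 predicts. Scene corners are (352,215) and (270,290); the top-view edge is at column ~230. Nothing moved over the last second and the gripper is well clear, so I hand in.

```bash
python3 -c "
from workcell import robot
print(robot.hand_in())"
```

```text
the job is handed in; nothing more can be done
None
```

The board is down at its 20° slope with its bar on the blue block, and I handed the job in at about 20 s of the 59 s allowed.

- **Block:** I took the blue block farthest from the base (0.49 m away) and stood it on the black seat. After release, the scene view showed it within about 1 mm of the seat centre and about 1° off in yaw, with the board still up.
- **Board:** I pushed the raised board from behind with the shut fingers, from about 1.43 to 0.65 rad. It then sank by itself while I drew the arm back.
- **Final checks:**
  - The free-edge corners in both views fit a board angle of about 0.33–0.35 rad (target 0.35).
  - Two pictures about a second apart showed no motion in the top view. The scene view had only small differences, which I took for noise.
  - The gripper was well clear of everything.
- **Disagreements:**
  - Triangulating the edge from hand-read corners put it about 10 mm low (0.107 m against 0.117 m expected). I blame the rounded corners, because the same method also read about 5 mm low on the raised board.
  - The block and bar are hidden under the lowered board, so their contact is inferred from the board angle and was not seen.
- **Force:** While setting the block on the seat, the wrist force briefly reached about 33 N. I eased off before opening the gripper.

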